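# Seat the display post in the socket of its slotted foot

## Robot

A 6-joint arm with a two-finger parallel gripper is mounted at the origin on the work surface. World frame = base frame: x ahead of the robot, y to its left, z up, the work surface at z = 0. Lengths are in m, angles in rad, forces in N, time in s.
With the tool pointing down it reaches from about 0.35 to 0.8 m from the base axis. Payload 7.3 kg.
Tool frame: the origin (TCP) lies between the finger pads; the fingertips stand 25 mm ahead of it and the grasp point (between the pads) lies 6 mm ahead of it (r.tip_extent is the distance from the TCP to the fingertips, in m); z points along the fingers, y is the line along which they close (so a half turn about z gives the same grasp; the last joint's range is limited). The gripper opens to 85 mm and grips with 20 to 120 N. Pads are 22 mm wide; open, the fingers measure 114 mm over their backs; the gripper's body (76 mm by 85 mm) begins 54 mm behind the grasp point. The pads swing forward as they close: fully open they stand 13 mm farther back than shut.
Start: joints at [0.976, 0.342, 1.524, -0, 1.275, -0.146], TCP at [0.228, 0.473, 0.256] pointing down, gripper open.
Joint ranges: [-2.53, 2.53], [-0.77, 2.02], [0.04, 2.7], [-1, 4.14], [0.28, 2.66], [-3.11, 3.11]. Speed limits (rad/s): [2.57, 2.57, 3.14, 3.14, 3.14, 3.14].

## Interface

Orientations are given as a unit quaternion [x, y, z, w].
In Python, from workcell import r, command_gripper, optics gives the robot as it stands. The module is installed in compiled form; this text tells all that it offers. Calls block until the motion is done:
- r.reach(position, orientation): joint-space move of the TCP to a pose.
- r.move_straight(position, orientation=None, speed=0.15, max_force=None): straight line of the TCP; orientation=None keeps the orientation; speed is the mean speed in m/s. With max_force (N) it stops when the force on the tool has changed by that much, and returns True; else False.
- r.movej(angles): joint-space move.
- command_gripper(opening, force=None): finger opening in m; force is the grip in N (None keeps the last); returns when the fingers have stopped.
- r.hold(seconds).
- r.solve_ik(position, orientation): joint angles nearest the present ones, or None.
- r.read_state(): the state.
- optics.get_image(name): name is "scene" or "top"; returns (picture, depth): 384x512x3 uint8, red, green, blue; 384x512 float32, m along the optical axis (not along the pixel's ray), 0 where there is no reading.
- optics.camera_model(name): a dict with "K" (3x3 intrinsics, pixels), "k1" (the pictures are not rectified: a ray, as slopes to the right and down, at radius r is drawn at 1 + k1 r^2 times it, then the intrinsics apply), "R" (3x3) and "t" (3): a world point X has camera coordinates R X + t. Camera axes: x right, y down, z forward; pixel columns grow to the right and rows downward; lengths in m; the calibration is good to about 2 mm. A picture is of the moment at which its call begins. camera_model takes no time and is no camera call.
A pose or a line that the arm cannot do raises r.PlanningError and nothing moves.
- r.finish_job(): hands the job in; it is judged then, once.
The state is a dict: "time_s": time; "joint_positions": joint angles; "dq": joint speeds; "tau": joint torques, N m; "eef_pos": TCP position; "eef_rot": TCP orientation; "contact_force": force on the tool from outside, world axes, zero at the start; "torque": the same for the moment, N m; "grip_width": finger opening in m; "grip_force": force on a finger pad.
Only numpy, scipy, OpenCV 4.12 (cv2) and the standard library are available. Lean on these libraries where they do the work, as an engineer would, in place of code of your own. Each camera call takes 0.05 s, during which the arm holds its last target. There are 200 camera calls.

## Task

Put up the counter display stand: take the steel post with the square stem out of its rest and set its pointed pin into the slot of the long grey foot, then feel along the slot floor until the pin drops into the one blind hole there, whose place is not marked. Press it fully home, so that the post stands upright with its flange flush on the foot, and let go; leave everything else on the table where it is.

Things in the scene. Friction and masses are not known exactly. Their poses are not given: they have to be found in the camera images.
- post_grip (a point): The wanted steel post (loose, about 0.25 kg, 122 mm long), upright in one of two plywood rests. Its square stem, 18 x 18 mm, runs from 49 to 114 mm above the tip, under a round cap 26 mm across and 8 mm high. This point is on the axis at the place to grip, 92 mm above the tip, 30 mm below the cap's top. z up along the post; x and y square to the stem's faces.
- post_tip (a point): The nose of the same post's pin, its lowest point, on the axis; axes as the post. The pin is round, 16 mm in diameter, its last 8 mm tapering to a flat nose 8 mm across. A round flange, 44 mm across and 6 mm thick, has its underside 43 mm above this tip.
- foot: The fixed grey foot: a rail 340 mm long (its x), 96 mm wide (its y), 50 mm high; origin in the middle of its underside, z up. Its top has a central slot, 140 mm long (x -70 to +70 mm), 24 mm wide (y -12 to +12 mm), 14 mm deep, with a flat black floor. With the post fully home its flange lies on the foot's top and its tip is 7 mm above this origin.
- slot (a point): Centre of the slot's floor, 36 mm above the foot's origin; axes as the foot. In the floor is one blind hole, 18 mm in diameter and 30 mm deep, on the slot's centre line (y = 0), its centre anywhere from x = -45 to +45 mm: a black socket bar is clamped differently each time. Black on black, its place is not given; find it by touch.
- rest: The fixed plywood rest that holds the wanted post, 70 x 70 x 46 mm. Origin in the middle of its underside. A 20 mm hole runs down through its middle; the post's flange lies on its top, so the post's tip is 3 mm above the table, and it must be lifted 43 mm to come clear. It stands left or right of the foot.
- rest2: The other rest, alike, which holds the ball-topped rod (a bystander). Origin in the middle of its underside.
- ball_rod_mid (a point): Bystander: the other post, standing in the other plywood rest: a thin round steel rod (12 mm) with a flange and a 28 mm ball at its top, 192 mm long overall, so about 70 mm taller than the wanted post and with no square stem. Point half-way up. To be left alone.
- radio: Bystander: black handheld radio lying down, 130 x 60 x 34 mm plus 110 mm aerial. Origin under its centre.
- stapler: Bystander: stapler with olive top, 150 x 36 x 53 mm. Origin under its centre.
- flask: Bystander: olive flask, 70 mm across, 190 mm tall, standing. Origin under its centre.
- mug: Bystander: white mug, 80 mm across, 90 mm tall. Origin under its centre.
- catalogue: Bystander: thick sample catalogue lying flat, 210 x 150 x 24 mm. Origin under its centre.
- tape_roll: Bystander: cardboard ring, the core of a tape roll, 100 mm across, 35 mm high, lying flat. Origin under its centre.
There are look-alikes about, which are no part of the job. Leave any orange, purple or red look-alike of the part that bears post_grip alone.

How it is judged:
By the outcome, as a careful person would: the job done as asked, in the order asked, and still so for the second after the job is handed in, with the robot touching nothing.
It also fails if it takes over 67 s, if anything falls off the work surface, if the arm or the gripper's body presses on something with over 40 N, if the wrist force passes 120 N, or if a joint passes its speed limit or range.

## Working session

There is one attempt and no reset: what is moved stays moved. The work goes in short steps, each a Python script; the robot and the scene stay as the last script left them, time stands still between calls to the robot, and variables do not carry over. Pictures are saved under pics/ and viewed, at most 10 in all, crops included, and the job is handed in when it is done.

```bash
mkdir -p pics; python3 - <<'E'
from workcell import r, optics
import cv2,numpy as np
for n in("scene","top"):
    p,d=optics.get_image(n); np.savez(n,p=p,d=d); cv2.imwrite(f"pics/{n}0.png",p[:,:,::-1])
    m=optics.camera_model(n); print(n,m)
print(r.read_state())
E
```

```text
scene {'K': array([[369.97664514,   0.        , 258.69921831],
       [  0.        , 369.97664514, 192.62979964],
       [  0.        ,   0.        ,   1.        ]]), 'k1': -0.0395645071243857, 'R': array([[ 0.21166771,  0.97732913, -0.00495608],
       [ 0.57004101, -0.1275741 , -0.81165147],
       [-0.79388288,  0.16897523, -0.58412099]]), 't': array([-0.10481473, -0.22764434,  1.53808451])}
top {'K': array([[395.6852371 ,   0.        , 251.19124711],
       [  0.        , 395.6852371 , 187.86547834],
       [  0.        ,   0.        ,   1.        ]]), 'k1': -0.08606343558684075, 'R': array([[-1.55660701e-02, -9.99877824e-01, -1.42622628e-03],
       [-9.94635406e-01,  1.56303130e-02, -1.02255085e-01],
       [ 1.02264884e-01, -1.73134657e-04, -9.94757188e-01]]), 't': array([0.02031751, 0.5436604 , 1.27431747])}
{'time_s': 0.1, 'joint_positions': array([ 9.76010768e-01,  3.42702322e-01,  1.52493464e+00,  2.10426294e-05,
        1.27541451e+00, -1.46027018e-01]), 'dq': array([ 0.00050264, -0.00163145, -0.00409677,  0.0021956 ,  0.00163465,
       -0.00095825]), 'tau': array([ 2.19572794e-03, -4.34446800e+01, -2.46492505e+01, -6.91606738e-05,
        4.57228060e-03, -3.29359068e-06]), 'eef_pos': array([0.22757011, 0.47274724, 0.25566527]), 'eef_rot': array([ 2.22504170e-01,  9.74931465e-01, -6.76300635e-04, -2.73423824e-04]), 'contact_force': array([ 0.03628382, -0.19192328,  0.26237517]), 'torque': array([0.01239913, 0.00955431, 0.00124455]), 'grip_force': 0.0, 'grip_width': 0.08531079668891618}
```

View pics/scene0.png

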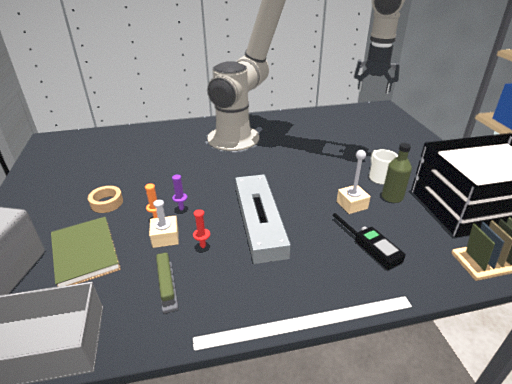

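View pics/top0.png

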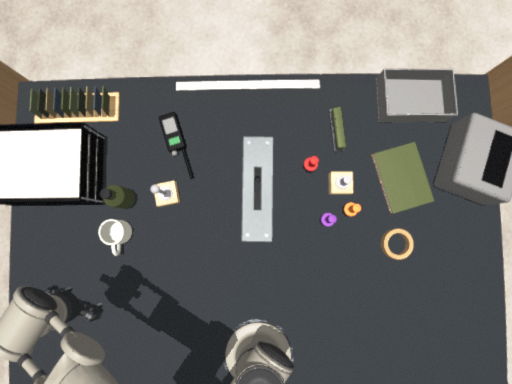

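The scene view shows the steel post in a rest at (161,215), the ball rod at (358,170), and orange (152,195), purple (178,190) and red (201,228) look-alikes. The foot is at (260,215). In the top view the post is at (342,182), the foot at (257,189), orange at (352,209), purple at (329,219) and red at (312,163). The plain steel post with a flat cap fits the description. Next I confirm it in one enlarged crop and measure.

```bash
cat > h.py <<'E'
import numpy as np,cv2
from workcell import r, command_gripper, optics
def world(n,uv,z=None,d=None):
    """pixels -> world, on plane z or at depth d"""
    m=optics.camera_model(n)
    D=np.array([m["k1"],0,0,0,0])
    s=cv2.undistortPoints(np.array(uv,float).reshape(-1,1,2),m["K"],D).reshape(-1,2)
    ray=np.c_[s,np.ones(len(s))]; C=-m["R"].T@m["t"]; w=ray@m["R"]
    L=(z-C[2])/w[:,2] if d is None else np.asarray(d).ravel()
    return C+w*L[:,None]
def cloud(n,p,d):
    v,u=np.mgrid[:384,:512]
    X=world(n,np.c_[u.ravel(),v.ravel()],d=d).reshape(384,512,3); X[d==0]=np.nan
    return X
E
python3 - <<'E'
from h import *
S=np.load("scene.npz");T=np.load("top.npz")
a=cv2.resize(S["p"][185:255,130:220],None,fx=6,fy=6,interpolation=cv2.INTER_CUBIC)[:420,:540]
b=cv2.resize(T["p"][160:220,300:333+30],None,fx=4,fy=7)[:420,:252] if 0 else cv2.resize(T["p"][155:225,320:363],None,fx=6,fy=6,interpolation=cv2.INTER_CUBIC)
cv2.imwrite("pics/crop.png",np.hstack([a,b])[:,:,::-1])
X=cloud("top",T["p"],T["d"]);Xs=cloud("scene",S["p"],S["d"])
def box(X,x0,x1,y0,y1,z0,z1):
    q=X.reshape(-1,3);return q[(q[:,0]>x0)&(q[:,0]<x1)&(q[:,1]>y0)&(q[:,1]<y1)&(q[:,2]>z0)&(q[:,2]<z1)]
def rep(l,q):
    c,s,a=cv2.minAreaRect(q[:,:2].astype(np.float32)); print(l,len(q),"med",q.mean(0).round(4),"rect",np.round(c,4),np.round(s,4),round(a,1))
print("pix",X[182,342],X[189,257],X[188,157])
for l,(u,v),w,z in(("foot",(257,189),.2,(.04,.06)),("rest",(342,182),.06,(.037,.0505)),("cap",(342,182),.035,(.115,.14)),("rest2",(166,193),.06,(.037,.0505))):
    c=world("top",[[u,v]],z=np.mean(z))[0]
    for n,Y in(("top",X),("scene",Xs)):
        q=box(Y,c[0]-w,c[0]+w,c[1]-min(w,.08),c[1]+min(w,.08),*z)
        if len(q)>4: rep(l+" "+n,q)
E
```

```text
pix [ 0.55180417 -0.27500556  0.08829175] [ 0.53917484 -0.00713537  0.03475297] [0.53133366 0.28487234 0.18815493]
foot top 2764 med [ 0.5391 -0.0084  0.0489] rect [ 0.5431 -0.0085] [0.0962 0.3401] 88.3
foot scene 2399 med [ 0.5712 -0.0108  0.0505] rect [ 0.5436 -0.0091] [0.0965 0.346 ] 88.4
rest top 341 med [ 0.5567 -0.28    0.0455] rect [ 0.5587 -0.2829] [0.0729 0.0702] 89.3
rest scene 353 med [ 0.5692 -0.2843  0.046 ] rect [ 0.5597 -0.285 ] [0.0679 0.0765] 88.4
cap top 59 med [ 0.5582 -0.2824  0.124 ] rect [ 0.5582 -0.283 ] [0.0257 0.0221] 87.6
cap scene 60 med [ 0.5624 -0.2848  0.1241] rect [ 0.5598 -0.2848] [0.0245 0.0218] 23.2
rest2 top 325 med [0.528  0.2874 0.045 ] rect [0.5311 0.2931] [0.0705 0.0716] 9.6
rest2 scene 280 med [0.5429 0.2866 0.0454] rect [0.5322 0.292 ] [0.0749 0.0744] 8.4
```

View pics/crop.png

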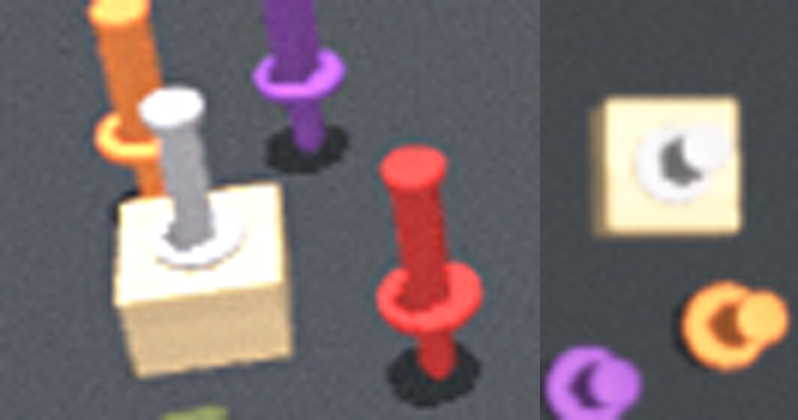

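The crop confirms it: the steel post with a square stem and flat cap stands in the rest, and the coloured look-alikes stand freely around it. One more measurement gives the stem yaw and clearances, and I move to an approach in the same step.

```bash
python3 - <<'E'
from h import *
S=np.load("scene.npz");T=np.load("top.npz")
m=optics.camera_model("scene")
def px(P):
    return cv2.projectPoints(np.array(P,float).reshape(-1,3),cv2.Rodrigues(m["R"])[0],m["t"],m["K"],np.array([m["k1"],0,0,0]))[0].reshape(-1,2)
print(px([[.559,-.284,.06],[.559,-.284,.08],[.559,-.284,.11]]))
g=S["p"].mean(2).astype(int); print(g[205:226,153:173])
X=cloud("scene",S["p"],S["d"]);q=X[204:226,153:173].reshape(-1,3);q=q[(q[:,2]>.058)&(q[:,2]<.108)&(np.hypot(q[:,0]-.559,q[:,1]+.284)<.03)]
print(len(q),q[np.argsort(q[:,1])][::3].round(4))
C=-m["R"].T@m["t"];print("cam",C)
for n,u,v,z in(("orange",352,209,.11),("purple",329,219,.11),("red",312,163,.11)):
    c=world("top",[[u,v]],z=z)[0]; Y=cloud("top",T["p"],T["d"]).reshape(-1,3); k=Y[(np.hypot(Y[:,0]-c[0],Y[:,1]-c[1])<.03)&(Y[:,2]>.03)]
    print(n,c,k[:,2].max(), k[k[:,2]>k[:,2].max()-.015].mean(0))
c,s=np.cos(0),0
E
```

```text
[[162.26970801 221.27965031]
 [161.10424309 215.62427808]
 [159.30776485 206.88796278]]
[[143 182 228 249 253 248 233 203 179 149 119  92  89  98  91  87  94  93
   90  99]
 [131 138 164 181 187 184 170 161 158 136  98  87  92  94  91  93  92  92
   92  90]
 [128 130 146 161 158 165 161 162 166 147 107  92  91  92  91  87  91  92
   92  95]
 [141 145 174 193 171 164 168 167 167 163 128  91  89  93  94 103  94  87
   94  94]
 [208 205 204 199 170 167 166 169 173 167 146  96  91  94  91  95  95  94
   91  90]
 [209 208 198 193 170 167 169 171 165 172 147 104  86  93  91  96  98  92
   92  92]
 [163 159 157 164 169 166 163 166 169 170 146 101  92  88  94  95  90  93
   92  93]
 [136 132 133 152 169 170 166 166 170 170 150 110  88  94  91  93  92  93
   92  91]
 [135 137 133 146 156 171 163 167 169 166 164 126  93  87  96  94  91  92
   90  91]
 [126 141 139 139 153 167 163 165 164 169 168 138  95  92  85  89  84  84
   87  79]
 [127 140 134 137 162 167 170 166 165 166 173 146 101  81  85  94  98 100
  109 130]
 [101 136 131 130 160 170 166 168 165 164 169 143 127 135 168 210 226 227
  2
[... 1260 characters left out ...]
8]
 [ 0.5667 -0.2826  0.0742]
 [ 0.5675 -0.282   0.0605]
 [ 0.5663 -0.2815  0.0806]
 [ 0.5686 -0.2808  0.0684]
 [ 0.5676 -0.2803  0.0884]
 [ 0.567  -0.2799  0.0739]
 [ 0.5672 -0.2794  0.0774]
 [ 0.566  -0.279   0.08  ]
 [ 0.5659 -0.2785  0.0832]
 [ 0.5669 -0.2779  0.0699]
 [ 0.5668 -0.2773  0.1077]
 [ 0.5679 -0.2772  0.0741]
 [ 0.5608 -0.277   0.0928]]
cam [ 1.37301147 -0.18650122  0.71314012]
orange [ 0.46510422 -0.29786051  0.11      ] 0.12627221392402666 [ 0.46897125 -0.30804507  0.12092586]
purple [ 0.43568586 -0.2254154   0.11      ] 0.125753255103493 [ 0.43734157 -0.23118533  0.12093932]
red [ 0.61020851 -0.17842571  0.11      ] 0.12675756701974006 [ 0.6191198  -0.18287878  0.12071121]
```

```bash
cat >> h.py <<'E'
def quat(yaw_deg,flip=0):
    "tool down, closing line at yaw_deg from world x"
    f=np.radians((yaw_deg+90)/2+90*flip); return np.array([np.cos(f),np.sin(f),0,0])
def st(l=""):
    s=r.read_state(); print(l,"t",round(s["time_s"],2),"p",s["eef_pos"].round(4),"F",s["contact_force"].round(1),"M",s["torque"].round(2),"w",round(s["grip_width"],4),"gf",round(s["grip_force"],1)); return s
E
python3 - <<'E'
from h import *
G=np.array([.558,-.2845]); 
for f in(0,1):print(f,r.solve_ik([*G,.101],quat(-1.7,f)),r.solve_ik([.543,-.009,.105],quat(-1.7,f)))
f=min((0,1),key=lambda f:abs(r.solve_ik([*G,.101],quat(-1.7,f))[5])); q=quat(-1.7,f);print("flip",f)
p=r.read_state()["eef_pos"]; r.move_straight([p[0],p[1],.33],speed=.2)
r.reach([*G,.25],q); command_gripper(.055)
st("above")
print(r.move_straight([*G,.101],speed=.12,max_force=8)); st("down")
command_gripper(0,90); st("grip")
E
```

```text
0 [-5.93784403e-01  6.73008759e-01  1.41861591e+00 -4.44089210e-16
  1.04996799e+00 -5.64113806e-01] [-1.57721778e-01  5.40456779e-01  1.66839116e+00 -4.44089210e-16
  9.32744718e-01 -1.28051181e-01]
1 [-5.93784403e-01  6.73008759e-01  1.41861591e+00 -4.44089210e-16
  1.04996799e+00  2.57747885e+00] [-1.57721778e-01  5.40456779e-01  1.66839116e+00 -4.44089210e-16
  9.32744718e-01  3.01354147e+00]
flip 0
above t 3.94 p [ 0.5581 -0.2844  0.25  ] F [ 0.4 -0.1 -0.6] M [-0.02 -0.04  0.  ] w 0.0548 gf 0.0
False
down t 5.33 p [ 0.5584 -0.2848  0.1019] F [ 0.1 -0.1  0.2] M [0.01 0.03 0.05] w 0.0547 gf 0.0
grip t 5.78 p [ 0.5582 -0.2847  0.1016] F [-1.7  0.2  4.3] M [ 0.06  0.13 -0.03] w 0.0196 gf 87.3
```

```bash
cat >> h.py <<'E'
F0=np.array([.5433,-.0088]); YAW=-1.7; Q=quat(YAW,0)
ux=np.array([np.cos(np.radians(YAW)),np.sin(np.radians(YAW))]); uy=np.array([-ux[1],ux[0]])
def fp(x,y,z): return np.r_[F0+x*ux+y*uy,z]
E
python3 - <<'E'
from h import *
p=r.read_state()["eef_pos"]
r.move_straight([p[0],p[1],.26],speed=.15); st("lift")
r.move_straight(fp(-.05,0,.26),Q,speed=.2)
r.move_straight(fp(-.05,0,.17),Q,speed=.15); st("over")
p,d=optics.get_image("scene"); np.savez("scene1",p=p,d=d)
cv2.imwrite("pics/over.png",cv2.resize(p[120:240,190:330],None,fx=5,fy=5,interpolation=cv2.INTER_CUBIC)[:,:,::-1])
X=cloud("scene",p,d).reshape(-1,3); c=fp(-.05,0,0)
for z0,z1 in((.068,.085),(.085,.107),(.108,.125),(.126,.15)):
    k=X[(np.hypot(X[:,0]-c[0],X[:,1]-c[1])<.035)&(X[:,2]>z0)&(X[:,2]<z1)]
    print(z0,len(k),k.mean(0).round(4) if len(k) else "",k[:,1].min(),k[:,1].max(),k[:,0].max()); 
print(c)
E
```

```text
lift t 6.98 p [ 0.5577 -0.2844  0.2587] F [ 0.6  0.4 -3.3] M [-0.03  0.02  0.01] w 0.0197 gf 88.0
over t 9.31 p [ 0.4939 -0.0077  0.1707] F [-0.2 -0.3 -2.5] M [ 0.05  0.   -0.01] w 0.0198 gf 88.0
0.068 10 [ 0.499  -0.0089  0.0813] -0.016383957119254583 -0.001756217749378064 0.502958662530658
0.085 35 [ 0.4993 -0.0102  0.0953] -0.01701518527784135 -0.00224523163331819 0.5048616476910845
0.108 85 [ 0.5023 -0.0104  0.1213] -0.02904621520430009 0.011896889683657652 0.5178447990608217
0.126 42 [ 0.5026 -0.0097  0.1354] -0.019144555630938143 0.0004335607406149855 0.5134482347819969
[ 0.49332201 -0.00731669  0.        ]
```

View pics/over.png

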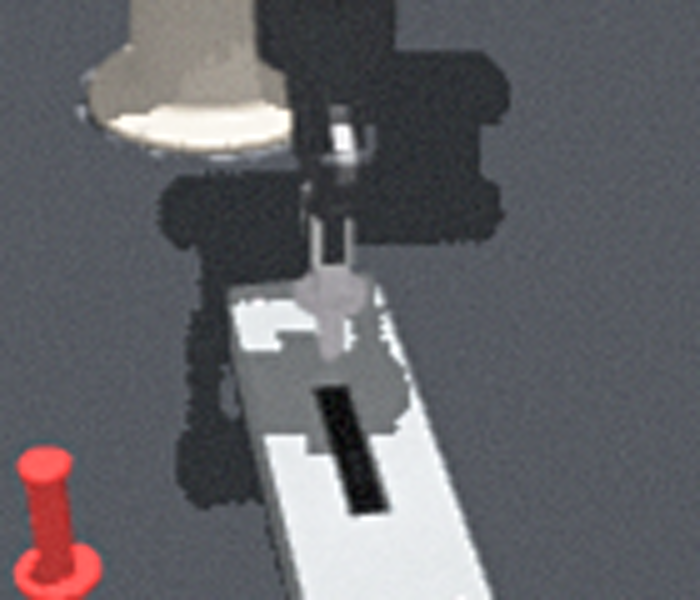

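The post hangs upright in the gripper over the foot, with the pin nose near crop pixel (330,355) and the black slot ahead at (350,450). The pin sits about 2 mm to −y of the line, so I correct for that and touch down.

```bash
python3 - <<'E'
from h import *
r.move_straight(fp(-.048,.002,.15),Q,speed=.1); s0=st("pre")
print(r.move_straight(fp(-.048,.002,.118),Q,speed=.03,max_force=6)); s=st("touch")
if s["eef_pos"][2]>.130:
    z=s["eef_pos"][2]
    print(r.move_straight(fp(-.040,.002,z-.0005),Q,speed=.03)); st("slide8")
E
```

```text
pre t 9.71 p [ 0.4954 -0.0054  0.1502] F [ 0.9  0.3 -2.7] M [ 0.04  0.05 -0.01] w 0.0195 gf 88.0
True
touch t 10.33 p [ 0.4958 -0.0055  0.1345] F [ 0.5 -0.3  4.6] M [ 0.03 -0.06 -0.01] w 0.0192 gf 87.7
False
slide8 t 10.77 p [ 0.5005 -0.0053  0.1343] F [-10.1   1.7  15.6] M [0.08 2.79 0.04] w 0.0199 gf 97.7
```

```bash
python3 - <<'E'
from h import *
zt=.1340; x=-.040
while x<.052:
    x+=.003
    r.move_straight(fp(x,.002,zt),Q,speed=.02)
    s=r.read_state(); f=s["contact_force"]; p=s["eef_pos"]; xa=(p[:2]-F0)@ux
    print(round(x,4),round(xa,4),p[2].round(4),f.round(1),round(s["time_s"],2))
    if f[2]<1.5 and p[2]<.1343 or p[2]<.1325: break
    if abs(f[0])>25: break
    zt+= .0003 if f[2]>16 else (-.0003 if f[2]<6 else 0)
E
```

```text
-0.037 -0.0398 0.1343 [-11.    0.2  14. ] 11.07
-0.034 -0.0365 0.1343 [-9.9  1.2 13.6] 11.37
-0.031 -0.0337 0.1343 [-11.3   0.5  13.7] 11.67
-0.028 -0.0303 0.1343 [-9.8  1.1 12.5] 11.97
-0.025 -0.0277 0.1343 [-9.7  1.  13.8] 12.27
-0.022 -0.0243 0.1343 [-9.2  0.3 12.6] 12.57
-0.019 -0.0214 0.1343 [-8.9  0.4 12.3] 12.87
-0.016 -0.0184 0.1343 [-9.6  0.6 12.9] 13.17
-0.013 -0.0152 0.1343 [-7.9  0.5 12.7] 13.47
-0.01 -0.0122 0.1344 [-8.1  0.6 11.5] 13.77
-0.007 -0.0091 0.1344 [-8.5  1.1 11.1] 14.07
-0.004 -0.0061 0.1344 [-9.2 -0.2 12.3] 14.37
-0.001 -0.0031 0.1344 [-8.9 -0.1 10.6] 14.67
0.002 -0.0 0.1344 [-8.3 -0.5 10.7] 14.97
0.005 0.003 0.1344 [-8.5  0.2 11.7] 15.27
0.008 0.0061 0.1344 [-8.6  1.5 10. ] 15.57
0.011 0.0091 0.1344 [-7.7  0.5 11.4] 15.87
0.014 0.0121 0.1344 [-7.9  0.8 11.1] 16.17
0.017 0.0151 0.1344 [-8.3  0.7 11.1] 16.47
0.02 0.0182 0.1344 [-8.2  1.1 10.4] 16.77
0.023 0.0212 0.1344 [-8.1  0.6 10.8] 17.07
0.026 0.0244 0.1343 [-7.6  0.   8.6] 17.37
0.029 0.029 0.1336 [ 0.2  0.3 -3.8] 17.67
```

The press force vanished at foot x ≈ +0.027, so the pin nose is over the hole. I now probe down and centre by lateral force.

```bash
python3 - <<'E'
from h import *
x,y=.031,.002
r.move_straight(fp(x,y,.1335),Q,speed=.02)
for i in range(14):
    p=r.read_state()["eef_pos"]
    hit=r.move_straight(fp(x,y,.1058),Q,speed=.03,max_force=12)
    s=r.read_state(); p=s["eef_pos"]; f=s["contact_force"]; a=(p[:2]-F0)
    fx,fy=f[:2]@ux,f[:2]@uy
    print(hit,round(x,4),round(y,4),"act",round(a@ux,4),round(a@uy,4),p[2].round(4),"Fxy",round(fx,1),round(fy,1),f[2].round(1),s["torque"].round(2),round(s["time_s"],2))
    if not hit or p[2]<.108: break
    # comply: shift along the lateral reaction, back off slightly
    x+=np.clip(fx*.00025,-.002,.002); y+=np.clip(fy*.00025,-.002,.002)
    r.move_straight(fp(x,y,p[2]+.0005),Q,speed=.03)
E
```

```text
False 0.031 0.002 act 0.031 0.002 0.1058 Fxy -0.3 -0.6 -2.5 [-0.09  0.01 -0.02] 18.99
```

```bash
python3 - <<'E'
from h import *
print(r.move_straight(fp(.031,.002,.1015),Q,speed=.02,max_force=25)); s=st("press")
z=s["eef_pos"][2]
r.move_straight(fp(.031,.002,z),Q,speed=.02); st("relax")
command_gripper(.05); st("open")
r.move_straight(fp(.031,.002,.27),Q,speed=.15); 
r.move_straight(fp(-.12,.002,.35),Q,speed=.25); st("away")
P=[]
for n in("scene","top"):
    p,d=optics.get_image(n); np.savez(n+"2",p=p,d=d)
    X=cloud(n,p,d).reshape(-1,3); c=fp(.031,0,0); dd=np.hypot(X[:,0]-c[0],X[:,1]-c[1])
    for z0,z1 in((.053,.06),(.066,.112),(.125,.14)):
        k=X[(dd<.035)&(X[:,2]>z0)&(X[:,2]<z1)]; print(n,z0,len(k),k.mean(0).round(4) if len(k) else "")
    P.append(p)
a=cv2.resize(P[0][130:270,190:330],(400,400),interpolation=cv2.INTER_CUBIC)
b=cv2.resize(P[1][120:260,190:330],(400,400),interpolation=cv2.INTER_CUBIC)
cv2.imwrite("pics/end.png",np.hstack([a,b])[:,:,::-1]); print(c)
E
```

```text
True
press t 19.2 p [ 0.5746 -0.0082  0.1056] F [-1.6 -0.5  5.3] M [-0.07  0.21 -0.01] w 0.0194 gf 87.8
relax t 19.45 p [ 0.5746 -0.0077  0.1058] F [-0.  -0.9  0.5] M [-0.03 -0.02  0.01] w 0.0194 gf 88.5
open t 19.85 p [ 0.5744 -0.0077  0.1056] F [ 0.3 -0.6  0.2] M [-0.02 -0.    0.01] w 0.0498 gf 0.0
away t 21.93 p [ 0.4239 -0.0033  0.3494] F [ 0.7 -1.2  0. ] M [ 0.02 -0.   -0.04] w 0.0499 gf 0.0
scene 0.053 89 [ 0.5809 -0.0115  0.0567]
scene 0.066 101 [ 0.5815 -0.0103  0.0892]
scene 0.125 51 [ 0.5765 -0.0096  0.1292]
top 0.053 62 [ 0.569  -0.0105  0.0553]
top 0.066 7 [ 0.5649 -0.0073  0.0889]
top 0.125 45 [ 0.5745 -0.0081  0.128 ]
[ 0.57428636 -0.00971965  0.        ]
```

View pics/end.png

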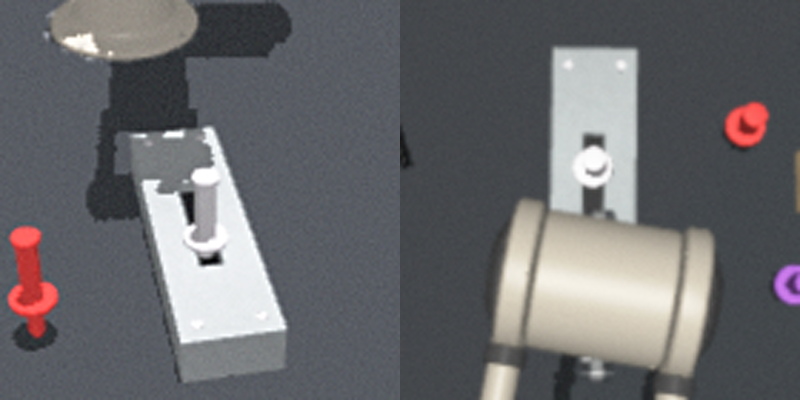

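The post stands in the slot (left crop, cap (205,177), flange (205,238)), but there is a bright patch under the flange at (208,253). I'll check the height by a gentle press on the cap with closed fingertips (contact expected at TCP z ≈ 0.154 if home) and an enlarged crop.

```bash
python3 - <<'E'
from h import *
r.move_straight(fp(.031,.0,.20),Q,speed=.25); command_gripper(0,40)
st("pre")
print(r.move_straight(fp(.031,.0,.145),Q,speed=.03,max_force=22)); st("cap press")
r.move_straight(fp(.031,.0,.25),Q,speed=.2)
r.move_straight(fp(-.12,.0,.35),Q,speed=.25)
p,d=optics.get_image("scene")
X=cloud("scene",p,d);q=X.reshape(-1,3);c=fp(.031,0,0);dd=np.hypot(q[:,0]-c[0],q[:,1]-c[1])
k=q[(dd<.012)&(q[:,2]>.12)];print("cap z",np.median(k[:,2]),k[:,:2].mean(0))
k=q[(dd>.013)&(dd<.021)&(q[:,2]>.05)&(q[:,2]<.07)];print("flange z",np.percentile(k[:,2],[10,50,90]))
k=q[(dd>.04)&(dd<.1)&(abs((q[:,:2]-F0)@uy)<.04)&(q[:,2]>.045)];print("foot z",np.median(k[:,2]))
cv2.imwrite("pics/end2.png",cv2.resize(p[180:240,230:290],(600,600),interpolation=cv2.INTER_CUBIC)[:,:,::-1])
E
```

```text
pre t 23.57 p [ 0.5742 -0.0097  0.2002] F [-0.4  0.3  0.3] M [-0.03 -0.02  0.  ] w -0.0 gf 0.0
True
cap press t 24.97 p [ 0.5747 -0.0098  0.1541] F [-2.5  0.1  5.9] M [0.03 0.24 0.02] w 0.0 gf 3.0
cap z 0.1294417843991531 [ 0.57664911 -0.01024457]
flange z [0.05246932 0.05636137 0.05856984]
foot z 0.051222587215566606
```

View pics/end2.png

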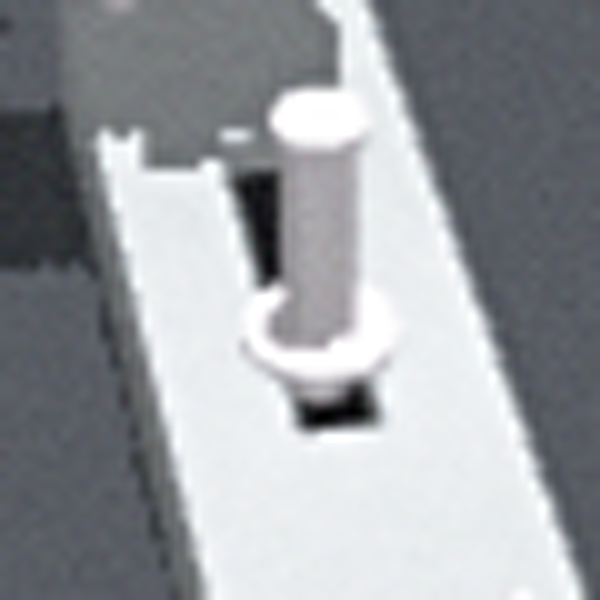

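The crop shows the post upright, its flange on the foot's top at (320,330). The cap's top is at 0.129 m, which is the fully home height.

```bash
python3 -c "
from workcell import r
print(r.finish_job())"
```

```text
the job is handed in; nothing more can be done
None
```

The post stands upright and fully home in the foot: its pin dropped into the blind hole at foot x ≈ +31 mm, the cap top measures 129 mm as expected, the gripper has let go, and the job was handed in after about 27 s.

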